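# Unlock the chopper bowl and stand it on the drying mat

### The arm

A 6-joint arm with a two-finger parallel gripper is mounted at the origin on the work surface. World frame = base frame: x ahead of the robot, y to its left, z up, the work surface at z = 0. Lengths are in m, angles in degrees, forces in N, time in s.
With the tool pointing down it reaches from about 0.35 to 0.775 m from the base axis. Payload 5.5 kg.
Tool frame: the origin (TCP) lies midway between the tips of the shut fingers; the grasp point (between the pads) lies 19 mm behind it (tcp_to_grasp is the distance from the TCP to the grasp point, in m); z points along the fingers, y is the direction in which the jaws open and shut (so a half turn about z gives the same grasp; the last joint's range is limited). The gripper opens to 85 mm and grips with 20 to 120 N. Pads are 22 mm wide; open, the fingers measure 114 mm over their backs; the gripper's body (76 mm by 85 mm) begins 54 mm behind the grasp point. The pads swing forward as they close: fully open they stand 13 mm farther back than shut.
Start: joints at [-77.326, 17.945, 2.641, 74.691, 0, 82.002], TCP at [0.203, -0.538, 0.231] pointing down, gripper open.
Joint ranges: [-158.12, 158.12], [-49.38, 96.58], [-58.88, 72.47], [-126.05, 133.96], [-84.25, 85.87], [-180, 180]. Speed limits (degrees/s): [147.25, 147.25, 180, 180, 180, 180].

### API

Orientations are given as a 3x3 rotation matrix whose columns are the frame's x, y, z axes.
In Python, from rig import sense, camera, close_job, tcp_to_grasp gives the robot as it stands.
- The arm moves only by the shell command python3 -m crank 'ROWS' [OPENING] [FORCE]. ROWS is JSON, a list of rows, each a list of 4 numbers: the shift along the tool's x, y, z in mm, then the turn about the tool's z in degrees. A call has 1 to 5 rows; each row is the pose to reach, as a shift and turn from the pose commanded when the call began, along the tool's axes at that moment; what a row does not reach only later rows make up. A row lasts 1/12 s, in which the tool goes at most 41.7 mm and 7.16 degrees, less where a joint would pass 70% of its speed; a pose out of reach is approached as far as the arm can. A call with a gripper value outside its range is refused whole. OPENING is the gripper's target within -1 to 1 (shut at 1, half-way at 0, fully open at -1), set as the call begins (- or left out, the last holds). The fingers move at their own pace and stop on an object; FORCE is the grip in N (left out, the last holds). Time passes only in rows, so rows that repeat a pose let the fingers close. It gives the time, the measured TCP pose, the force and the opening at its end, in the units of the state.
- sense(): the state, without advancing time (a new reading comes with each control period).
- camera(name): name is "scene" or "top" or "wrist"; returns a dict with "pixels" (480x640x3 uint8, blue, green, red), "mtx" (3x3 intrinsics, pixels), "rvec" (rotation vector, rad) and "tvec" (3), from world to camera coordinates, as OpenCV has them. Camera axes: x right, y down, z forward; pixel columns grow to the right and rows downward; lengths in m; the calibration is good to about 2 mm. A picture is of the moment at which its call begins. There is no depth.
- close_job(): hands the job in, once; it reports no verdict.
The state is a dict: "time_s": time; "joint_positions": joint angles; "dq": joint speeds; "effort": joint torques, N m; "position": TCP position; "orientation": TCP orientation; "force": force on the tool from outside, world axes, zero at the start; "wrist_torque": the same for the moment, N m; "width": finger opening in m.
Only numpy, scipy, OpenCV 4.12 (cv2) and the standard library are available. Lean on these libraries where they do the work, as an engineer would, in place of code of your own. Each camera call takes 0.05 s, during which the arm holds its last target. There are 200 camera calls.

### The job

Take the bowl off the mini chopper: press the red release catch fully down, twist the bowl anticlockwise by its orange grip until its bayonet comes free, feeling for the notches with only light pulls, and lift it off. Then, without dropping it, stand it gently upright on the grey drying mat, wholly on the mat, and let go. Do not force anything, and leave the mug, jar and shaker where they stand.

Things in the scene. Friction and masses are not known exactly. Their poses are not given: they have to be found in the camera images.
- base: Motor base of a mini chopper, fixed to the worktop: cream box with an aluminium deck, 200 x 140 mm in plan (x from -127 to +73 mm, y +-70 mm), 100 mm high. Origin on the worktop, right below the bowl's axis; z up; its -x axis points from the bowl to the red catch.
- seat (a point): Centre of the bowl's seat, on the deck on the bowl's axis, axes as the base's. Around it a steel bayonet ring (lips 10 to 15 mm above the deck, 37 to 50 mm from the axis) with two opposite notches, hidden under the bowl's flange. The notches lie 30 to 82 degrees anticlockwise from the bowl's locked lugs: it differs every time, cannot be seen, and there is no stop or click there.
- catch (a joint): Red release catch: how far it is pushed down, 0 (up, locking) to 0.010 m (bottom stop). About 4 N moves it; it stays down where it is left. Below 0.006 its tongue still blocks the bowl's lug from turning anticlockwise; push it right down to the bottom (6 to 12 N is enough).
- catch_top (a point): Centre of the top face of the red catch, a round vertical button of 28 mm diameter on the deck, 88 mm from the bowl's axis; its top is 18 mm above the deck when up, 8 mm when fully down. Press straight down, closed fingertips on it.
- bowl_grip (a point): Point to grip the bowl: on its axis in the orange grip bar on the lid, 88 mm above its underside, 12 mm below the bar's top, 22 mm above the black lid. Bar 14 mm thick (along x of this point), 64 mm long (along y), 34 mm high; z up. Locked, its axes are parallel to the base's. Hold with about 40 N. Bowl 0.2 to 0.4 kg, 112 mm across at the flange, 100 mm high with the bar.
- bowl_foot (a point): Centre of the bowl's underside (rim of its 68 mm neck), on the deck at the start. Two lugs on the neck sit under the lips with 2 mm of lift. Catch down, it turns freely anticlockwise (seen from above). The notches pass the lugs over +-4 degrees; elsewhere the lips are rigid. Turn a few degrees, pull up at 10 mm/s to 8 or 10 N, lower as slowly, repeat. Over 45 N on the base is forcing.
- mat: Drying mat, fixed: a grey stone slab, 220 mm (x) by 180 mm (y), 10 mm thick; origin at the centre of its underside.
- mat_top (a point): Centre of the top face of the drying mat, 10 mm above the worktop. The bowl's 88 mm wide foot is wholly on the mat within 65 mm (x) and 45 mm (y) of this point. It is hard: lower the last 10 mm slowly (10 mm/s) until it is felt.
- mug_mid (a point): White mug, 76 mm wide, 88 mm high, handle towards +y of its axes; point half-way up its axis. Leave alone.
- jar_mid (a point): Glass storage jar, 68 mm wide, 110 mm high; point half-way up. Leave alone.
- shaker_mid (a point): Black shaker, 52 mm wide, 104 mm high; point half-way up. Leave alone.
There are look-alikes about, which are no part of the job. There is more than one size of the part that bears bowl_grip; the job needs the smallest.

How it is judged (in metres and radians):
On the way, in this order (a step that is already met when the one before it is completed fails the run):
1. the red catch is pressed down (at least 7 mm of its 10) (value of joint catch above 0.007 m), for 0.1 s.
2. the bowl is twisted at least 20 degrees while still down on its seat (angle between the x axis of bowl_foot and the x axis of base, either way round above 0.35 rad and z of bowl_foot in the frame of base below 0.106 m and horizontal distance between bowl_foot and base below 0.008 m), for 0.1 s.
3. the bowl is lifted clear of the base (z of bowl_foot in the frame of base above 0.13 m), for 0.1 s.
At the end, for the whole second after the job is handed in: The bowl stands upright (within about 5 degrees) and at rest with its foot flat on the drying mat (within 4 mm in height), its axis within 68 mm (mat x) and 48 mm (mat y) of the mat's centre, released (x of bowl_foot in the frame of mat_top between -0.068 and 0.068 m and y of bowl_foot in the frame of mat_top between -0.048 and 0.048 m and z of bowl_foot in the frame of mat_top between -0.004 and 0.004 m and angle between bowl_foot's own z axis and vertical below 0.08 rad and linear speed of bowl below 0.02 m/s); the robot touches nothing.
It fails at once if the bowl is pulled, twisted or pressed against the base with more than 45 N (contact force between bowl and base above 45 N).
It fails at once if the robot pushes on the base or its catch with more than 45 N (contact force between the arm and base above 45 N).
It fails at once if the bowl is let fall (faster than 0.5 m/s with no finger on it, a drop of some 13 mm) or banged on the mat with more than 100 N (contact force between bowl and mat above 100 N or (linear speed of bowl above 0.5 m/s and contact force between the fingers and bowl below 0.2 N)).
It fails at once if the mug, jar or shaker is moved or tipped so that its middle shifts by more than 25 mm (distance of any of mug_mid, jar_mid, shaker_mid from where it was at the start of the episode above 0.025 m).
It also fails if it takes over 72 s, if anything falls off the work surface, if the arm or the gripper's body presses on something with over 40 N, if the wrist force passes 120 N, or if a joint passes its speed limit or range.

## Working session

There is one attempt and no reset: what is moved stays moved. The work goes in short steps, Python scripts to look and compute and a shell command to move; the robot and the scene stay as the last step left them, time stands still between calls to the robot, and variables do not carry over. Pictures are saved under pics/ and viewed, about 8 in all and at most 12, crops included, and the job is handed in when it is done.

```bash
mkdir -p pics; cat > h.py <<'E'
import numpy as np,cv2
from rig import sense,camera,tcp_to_grasp
def snap(n,f):
    c=camera(n); cv2.imwrite(f'pics/{f}.png',c['pixels']); np.savez(f'pics/{f}.npz',mtx=c['mtx'],r=c['rvec'],t=c['tvec']); return c
def ray(f,u,v,z):
    d=np.load(f'pics/{f}.npz'); R=cv2.Rodrigues(d['r'])[0]; C=-R.T@d['t'].ravel()
    w=R.T@np.linalg.solve(d['mtx'],[u,v,1.]); return C+w*(z-C[2])/w[2]
def proj(f,p):
    d=np.load(f'pics/{f}.npz'); return cv2.projectPoints(np.array(p,float).reshape(-1,3),d['r'],d['t'],d['mtx'],None)[0].reshape(-1,2)
E
python3 -c "
from h import *
snap('scene','s0');snap('top','t0');s=sense();print(s,tcp_to_grasp)"; ls
```

```text
{'time_s': 0.1, 'joint_positions': array([-7.73265570e+01,  1.79875177e+01,  2.58510102e+00,  7.46892526e+01,
        2.62984763e-04,  8.20036272e+01]), 'dq': array([-0.00544907, -0.07492199,  0.1378118 ,  0.01059002,  0.01573278,
        0.01430749]), 'effort': array([ 2.29158875e-03, -4.81722665e+01,  2.99245423e+01,  1.27053238e-02,
       -1.12510427e-04,  1.44078183e-05]), 'position': array([ 0.20288144, -0.53755853,  0.23049946]), 'orientation': array([[ 9.35630157e-01,  3.52981712e-01, -3.46537146e-04],
       [ 3.52981809e-01, -9.35628881e-01,  1.56195776e-03],
       [ 2.27112362e-04, -1.58373609e-03, -9.99998720e-01]]), 'force': array([-0.09972809, -0.4232439 , -0.37514611]), 'wrist_torque': array([ 0.01697798, -0.02875179, -0.00582648]), 'width': 0.08574091055664662} 0.0187
h.py
pics
```

View pics/t0.png

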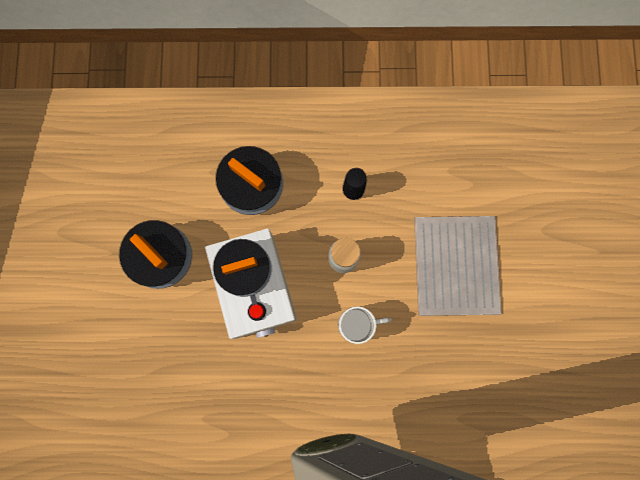

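View pics/s0.png

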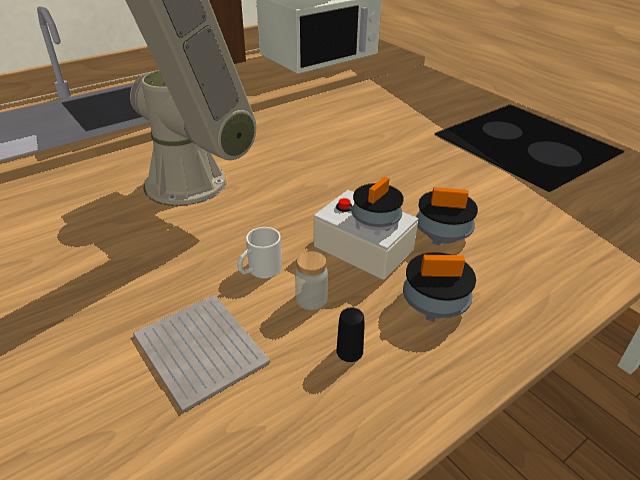

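Top view: chopper base with the bowl's bar at about (239,266), red catch at (256,311), mat at about (458,266), jar (345,254), mug (357,325), shaker (355,184). Two larger look-alike bowls stand on the worktop. The scene view agrees. Next I'll turn these pixels into positions.

```bash
cat > m.py <<'E'
from h import *
def cent(f,mask,near,rad=60):
    n,l,s,c=cv2.connectedComponentsWithStats(mask.astype(np.uint8))
    k=[i for i in range(1,n) if s[i,4]>30 and np.hypot(*(c[i]-near))<rad]
    k=min(k,key=lambda i:np.hypot(*(c[i]-near))); return c[k],cv2.minAreaRect(np.argwhere(l==k)[:,::-1].astype(np.float32)),s[k,4]
def masks(f):
    im=cv2.imread(f'pics/{f}.png'); h=cv2.cvtColor(im,cv2.COLOR_BGR2HSV); H,S,V=[h[...,i].astype(int) for i in range(3)]
    return ((H>8)&(H<18)&(S>225)&(V>110)),(((H<5)|(H>175))&(S>200)&(V>100)),(V>90)&(S<35)
E
python3 - <<'E'
from m import *
def tri(p,q):
    P=[]
    for f in('t0','s0'):
        d=np.load(f'pics/{f}.npz');P.append(d['mtx']@np.c_[cv2.Rodrigues(d['r'])[0],d['t'].reshape(3,1)])
    x=cv2.triangulatePoints(P[0],P[1],np.array(p,float).reshape(2,1),np.array(q,float).reshape(2,1)).ravel();return x[:3]/x[3]
o,r,g=masks('t0');o2,r2,_=masks('s0')
a=cent('t0',o,(239,266),20);b=cent('s0',o2,(379,190),25);print('bar',a,b,tri(a[0],b[0]))
c=cent('t0',r,(256,311));e=cent('s0',r2,(344,204));print('catch',c,e,tri(c[0],e[0]))
gp=ray('t0',*a[0],.2);cp=ray('t0',*c[0],.116);print('grip top z.2',gp,'catch z.118',cp,'dist',np.linalg.norm((gp-cp)[:2]),'dir',np.degrees(np.arctan2(*(gp-cp)[1::-1])))
box=cv2.boxPoints(a[1]);w=[ray('t0',*p,.2) for p in box];print([np.linalg.norm(w[i]-w[i-1]) for i in range(4)],np.round(w,3).tolist())
m=cent('t0',g,(458,266));print('mat',m,ray('t0',*m[0],.01)); print([ray('t0',*p,.01).round(3) for p in cv2.boxPoints(m[1])])
print('jar',ray('t0',344,250,.11),'mug',ray('t0',357,324,.088),'shaker',ray('t0',355,177,.104))
for n,q in(('o2',(153,250)),('o3',(246,173))): k=cent('t0',o,q,20);print(n,ray('t0',*k[0],.1))
E
```

```text
bar (array([238.45387454, 264.7601476 ]), ((238.37518310546875, 265.2864074707031), (8.839998245239258, 34.31999969482422), 73.73979187011719), np.int32(271)) (array([378.23197492, 189.43260188]), ((377.9512634277344, 189.43902587890625), (13.43094539642334, 28.73597526550293), 51.34019470214844), np.int32(319)) [0.55667028 0.21887027 0.18271536]
catch (array([255.70779221, 310.95454545]), ((255.5, 311.0), (12.0, 13.0), 90.0), np.int32(154)) (array([343.75      , 203.27083333]), ((344.0, 203.5), (9.0, 10.0), 90.0), np.int32(96)) [0.47144222 0.19395153 0.10949913]
grip top z.2 [0.55571144 0.21742816 0.2       ] catch z.118 [0.47168766 0.19375065 0.116     ] dist 0.0872961685603824 dir 15.73758502978613
[np.float64(0.016737412302220773), np.float64(0.06414165564885235), np.float64(0.016772097925792952), np.float64(0.06398806755222408)] [[0.554, 0.251, 0.2], [0.572, 0.189, 0.2], [0.556, 0.184, 0.2], [0.538, 0.246, 0.2]]
mat (array([456.79442133, 265.37602096]), ((457.29998779296875, 265.1000061035156), (99.85144805908203, 80.96186065673828), 87.39744567871094), np.int32(6489)) [ 0.57277146 -0.23815546  0.01      ]
[array([ 0.682, -0.148,  0.01 ]), array([ 0.69, -0.33,  0.01]), array([ 0.468, -0.328,  0.01 ]), array([ 0.46 , -0.151,  0.01 ])]
jar [0.59482701 0.0154085  0.11      ] mug [ 0.44518684 -0.01039303  0.088     ] shaker [ 0.75007621 -0.00961636  0.104     ]
o2 [0.59806829 0.42545438 0.1       ]
o3 [0.76118553 0.2224174  0.1       ]
```

```bash
python3 -m crank '[[127,-147,0,0],[127,-147,0,0],[127,-147,0,0],[127,-147,0,0],[127,-147,0,0]]' 1 40
python3 -m crank '[[127,-147,0,0],[127,-147,0,0],[127,-147,0,0],[127,-147,0,0],[127,-147,0,0]]'
python3 -m crank '[[127,-147,0,0],[127,-147,0,0],[127,-147,0,0],[127,-147,0,0],[127,-147,0,0]]'
python3 -m crank '[[128,-148,0,0],[128,-148,0,0],[128,-148,0,0],[128,-148,0,0],[128,-148,0,0]]'
for i in 1 2 3 4 5; do python3 -m crank '[[0,0,0,-7],[0,0,0,-14],[0,0,0,-21],[0,0,0,-28],[0,0,0,-35]]'; done
python3 -c "
from h import *
snap('wrist','w1');snap('scene','s1');s=sense();R=s['orientation'];print(s['time_s'],s['position'],np.degrees(np.arctan2(R[1,0],R[0,0])),s['joint_positions'],s['force'])"
```

```text
time_s: 0.52
position: [0.2701, -0.3519, 0.2308]
orientation: [[0.935, 0.354, -0.0], [0.354, -0.935, 0.002], [0.0, -0.002, -1.0]]
force: [-0.3, -0.6, 0.6]
width: 0.0256
time_s: 0.93
position: [0.3366, -0.17, 0.2311]
orientation: [[0.935, 0.354, -0.0], [0.354, -0.935, 0.001], [0.0, -0.001, -1.0]]
force: [-0.1, -0.2, 0.4]
width: 0.0002
time_s: 1.35
position: [0.404, 0.0122, 0.2312]
orientation: [[0.935, 0.355, 0.0], [0.355, -0.935, 0.001], [0.0, -0.001, -1.0]]
force: [0.2, -0.7, 0.6]
width: 0.0001
time_s: 1.77
position: [0.4717, 0.196, 0.2308]
orientation: [[0.935, 0.355, -0.0], [0.355, -0.935, 0.0], [0.0, -0.0, -1.0]]
force: [0.4, -0.3, -0.5]
width: 0.0
time_s: 2.18
position: [0.4709, 0.1929, 0.2307]
orientation: [[0.558, 0.83, -0.001], [0.83, -0.558, -0.0], [-0.001, -0.001, -1.0]]
force: [-0.0, 0.4, 1.2]
width: -0.0
time_s: 2.6
position: [0.4709, 0.1927, 0.2308]
orientation: [[-0.018, 1.0, -0.001], [1.0, 0.018, -0.0], [-0.0, -0.001, -1.0]]
force: [-0.6, 0.8, 0.4]
width: -0.0
time_s: 3.02
position: [0.4709, 0.1927, 0.2308]
orientation: [[-0.588, 0.809, -0.001], [0.809, 0.588, -0.0], [0.0, -0.001, -1.0]]
force: [0.0, -0.4, -0.6]
width: 0.0001
time_s: 3.43
position: [0.4709, 0.1926, 0.2308]
orientation: [[-0.946, 0.325, -0.001], [0.325, 0.946, -0.0], [0.001, -0.001, -1.0]]
force: [-0.2, -0.2, -0.6]
width: -0.0
time_s: 3.85
position: [0.4709, 0.1927, 0.2308]
orientation: [[-0.961, -0.276, -0.001], [-0.276, 0.961, -0.0], [0.001, -0.0, -1.0]]
force: [-0.5, -1.1, 0.7]
width: -0.0002
3.95 [0.47097559 0.1926683  0.23082574] -164.30804013969416 [ 1.32058661e+01  1.06585321e+01 -6.99856381e+00  7.23995862e+01
 -4.07452910e-03 -2.48609251e+00] [-0.67316649  0.08891709  0.03882485]
```

View pics/w1.png

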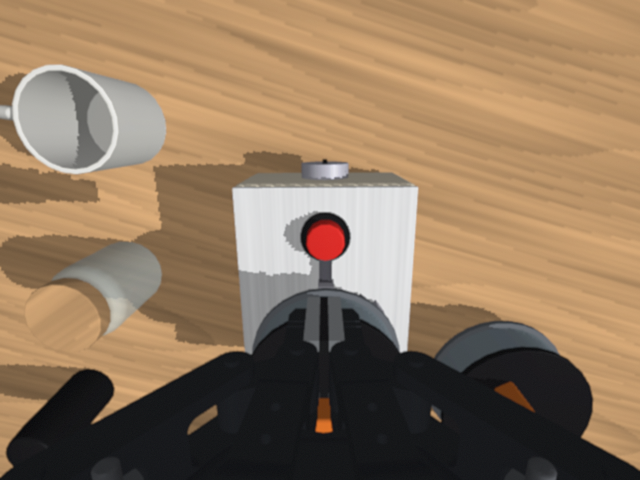

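Wrist view: red catch at (326,240), and the base edges run vertically in the image, so the yaw matches. The shut fingers are in the lower part of the image. I'll refine the catch position from this view.

```bash
python3 - <<'E'
from m import *
o,r,g=masks('w1');c=cent('w1',r,(326,240));print(c,ray('w1',*c[0],.117))
print('edge L,R', ray('w1',233,187,.1),ray('w1',417,187,.1),ray('w1',244,300,.1))
print('tip',proj('w1',sense()['position']))
E
```

```text
(array([324.7369338, 240.021777 ]), ((324.5, 239.5), (37.0, 37.0), 90.0), np.int32(1148)) [0.47077505 0.19289037 0.117     ]
edge L,R [0.45523336 0.11861042 0.1       ] [0.41804608 0.24791916 0.1       ] [0.54135905 0.1459122  0.1       ]
tip [[324.66941794 314.08943233]]
```

```bash
python3 -m crank '[[0,0,30,0],[0,0,60,0],[0,0,85,0],[0,0,100,0],[0,0,107,0]]'
python3 -m crank '[[0,0,1,0],[0,0,2,0],[0,0,3,0],[0,0,4,0],[0,0,5,0]]'
python3 -m crank '[[0,0,1,0],[0,0,2,0],[0,0,3,0],[0,0,4,0],[0,0,5,0]]'
```

```text
time_s: 4.37
position: [0.4693, 0.1922, 0.1215]
orientation: [[-0.964, -0.267, -0.005], [-0.267, 0.964, -0.001], [0.005, 0.0, -1.0]]
force: [-0.2, -0.3, 0.3]
width: 0.0001
time_s: 4.78
position: [0.4721, 0.1929, 0.1203]
orientation: [[-0.963, -0.27, 0.002], [-0.27, 0.963, 0.0], [-0.002, -0.0, -1.0]]
force: [1.0, 0.5, -0.3]
width: -0.0003
time_s: 5.2
position: [0.4716, 0.1928, 0.1146]
orientation: [[-0.963, -0.27, 0.001], [-0.27, 0.963, 0.0], [-0.001, -0.0, -1.0]]
force: [-0.4, -0.8, 4.0]
width: -0.0005
```

```bash
python3 -m crank '[[0,0,1,0],[0,0,2,0],[0,0,3,0],[0,0,4,0],[0,0,5,0]]'
python3 -m crank '[[0,0,1,0],[0,0,1,0],[0,0,2,0],[0,0,2,0],[0,0,2,0]]'
```

```text
time_s: 5.62
position: [0.4716, 0.1928, 0.1093]
orientation: [[-0.963, -0.27, 0.001], [-0.27, 0.963, 0.0], [-0.001, -0.0, -1.0]]
force: [1.2, -0.0, 3.8]
width: -0.0
time_s: 6.03
position: [0.4716, 0.1928, 0.1078]
orientation: [[-0.963, -0.27, 0.001], [-0.27, 0.963, 0.0], [-0.001, -0.0, -1.0]]
force: [0.5, -0.4, 7.5]
width: -0.0001
```

```bash
python3 -m crank '[[0,0,0.5,0],[0,0,0.5,0]]'
python3 -m crank '[[0,0,-20,0],[0,0,-50,0],[0,0,-85,0],[0,0,-115,0],[0,0,-128,0]]'
python3 -m crank '[[-20,0,0,7],[-40,0,0,14],[-60,0,0,21],[-78,1,0,28],[-87.5,1,0,35]]' -1 40
python3 -m crank '[[0,0,0,7],[0,0,0,14],[0,0,0,21],[0,0,0,28],[0,0,0,35]]'
python3 -m crank '[[0,0,0,7],[0,0,0,14],[0,0,0,20],[0,0,0,20],[0,0,0,20]]'
python3 - <<'E'
from m import *
snap('wrist','w2');snap('top','t2');s=sense();R=s['orientation'];print(s['position'],np.degrees(np.arctan2(R[1,0],R[0,0])),s['joint_positions'])
E
```

```text
time_s: 6.2
position: [0.4716, 0.1928, 0.1078]
orientation: [[-0.963, -0.27, 0.001], [-0.27, 0.963, 0.0], [-0.001, -0.0, -1.0]]
force: [-0.9, -1.1, 10.4]
width: 0.0001
time_s: 6.62
position: [0.4719, 0.1929, 0.2381]
orientation: [[-0.963, -0.27, 0.003], [-0.27, 0.963, 0.001], [-0.003, -0.0, -1.0]]
force: [0.2, -0.8, -1.0]
width: -0.0
time_s: 7.03
position: [0.5561, 0.2176, 0.2333]
orientation: [[-0.942, 0.337, -0.002], [0.337, 0.942, -0.001], [0.002, -0.001, -1.0]]
force: [0.5, 0.1, 0.3]
width: 0.0606
time_s: 7.45
position: [0.5544, 0.2171, 0.2335]
orientation: [[-0.578, 0.816, -0.003], [0.816, 0.578, -0.001], [0.001, -0.003, -1.0]]
force: [0.2, 0.2, -0.3]
width: 0.0856
time_s: 7.87
position: [0.5546, 0.2172, 0.2339]
orientation: [[-0.273, 0.962, -0.002], [0.962, 0.273, -0.001], [-0.0, -0.002, -1.0]]
force: [0.3, 0.8, 0.9]
width: 0.0855
[0.55488205 0.21724489 0.23422478] 105.81018116292235 [ 1.36676156e+01  2.03374197e+01  6.43018762e+00  7.61657512e+01
 -3.69872703e-03  8.78574374e+01]
```

View pics/w2.png

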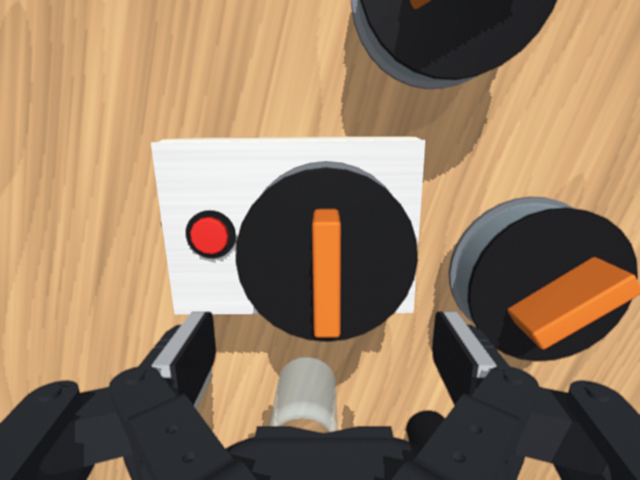

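Wrist view: the red catch is visibly down at (209,236). The bar's top spans about (313–340, 223–337), centred between the open fingers. I'll check it numerically.

```bash
python3 - <<'E'
from m import *
print([ray('w2',*p,.2).round(4) for p in((327,280),(327,223),(328,337),(313,280),(340,280))], 'lid',ray('w2',327,252,.166), 'catch',ray('w2',210,236,.108))
s=sense();R=s['orientation'];print((R.T@(np.array([.5555,.2173,.172])-s['position']))*1000)
E
```

```text
[array([0.5567, 0.2201, 0.2   ]), array([0.5485, 0.2487, 0.2   ]), array([0.5663, 0.1887, 0.2   ]), array([0.5499, 0.2181, 0.2   ]), array([0.5631, 0.2219, 0.2   ])] lid [0.55580107 0.2239757  0.166     ] catch [0.47371632 0.19413428 0.108     ]
[-0.1142874   0.68894555 62.22394988]
```

```bash
python3 -m crank '[[0,1.3,15,0],[0,1.3,32,0],[0,1.3,48,0],[0,1.3,58,0],[0,1.3,62,0]]'
python3 -m crank '[[0,0,0,0],[0,0,0,0]]'
python3 -m crank '[[0,0,0,0],[0,0,0,0],[0,0,0,0],[0,0,0,0],[0,0,0,0]]' 1 40
python3 -m crank '[[0,0,0,0],[0,0,0,0],[0,0,0,0],[0,0,0,0],[0,0,0,0]]'
```

```text
time_s: 8.38
position: [0.5554, 0.2174, 0.1708]
orientation: [[-0.271, 0.963, -0.003], [0.963, 0.271, -0.001], [0.0, -0.003, -1.0]]
force: [-0.1, -0.5, -0.6]
width: 0.0857
time_s: 8.55
position: [0.5567, 0.2177, 0.1732]
orientation: [[-0.271, 0.963, 0.0], [0.963, 0.271, -0.0], [-0.0, 0.0, -1.0]]
force: [-0.5, -0.4, 0.2]
width: 0.0857
time_s: 8.97
position: [0.5567, 0.2177, 0.1731]
orientation: [[-0.27, 0.963, 0.001], [0.963, 0.27, 0.0], [-0.0, 0.001, -1.0]]
force: [-0.2, -0.1, -0.2]
width: 0.0257
time_s: 9.38
position: [0.5565, 0.2177, 0.1729]
orientation: [[-0.27, 0.963, 0.0], [0.963, 0.27, -0.0], [-0.0, 0.0, -1.0]]
force: [-1.4, -0.6, 2.1]
width: 0.0129
```

```bash
python3 -m crank '[[0,0,0,-2],[0,0,0,-4],[0,0,0,-6],[0,0,0,-8],[0,0,0,-10]]'
python3 -m crank '[[0,0,0,-2],[0,0,0,-4],[0,0,0,-6],[0,0,0,-8],[0,0,0,-10]]'
python3 -c "
from h import *
s=sense();print(s['force'],s['wrist_torque'],s['position'],s['width'])"
```

```text
time_s: 9.8
position: [0.5572, 0.2177, 0.1729]
orientation: [[-0.434, 0.901, 0.001], [0.901, 0.434, -0.0], [-0.001, 0.001, -1.0]]
force: [0.7, -0.3, 0.9]
width: 0.0133
time_s: 10.22
position: [0.5572, 0.2177, 0.1729]
orientation: [[-0.584, 0.812, 0.001], [0.812, 0.584, 0.0], [-0.001, 0.001, -1.0]]
force: [1.3, -0.3, 0.6]
width: 0.0133
[ 1.26083973 -0.28825842  0.59688061] [ 0.0885258  -0.31017215 -0.12661496] [0.55720393 0.21770717 0.17291866] 0.013311082422631482
```

```bash
python3 -m crank '[[0,0,0,-2],[0,0,0,-4],[0,0,0,-6],[0,0,0,-8],[0,0,0,-10]]'
python3 -m crank '[[0,0,-0.8,0],[0,0,-1.6,0],[0,0,-2.4,0],[0,0,-3.2,0],[0,0,-3.6,0]]'
```

```text
time_s: 10.63
position: [0.5572, 0.2178, 0.1729]
orientation: [[-0.716, 0.698, 0.001], [0.698, 0.716, 0.0], [-0.001, 0.001, -1.0]]
force: [0.5, 0.5, 0.6]
width: 0.0135
time_s: 11.05
position: [0.5557, 0.2175, 0.175]
orientation: [[-0.715, 0.699, -0.003], [0.699, 0.715, -0.001], [0.001, -0.002, -1.0]]
force: [-0.2, 1.0, -10.8]
width: 0.0132
```

```bash
python3 -m crank '[[0,0,0.8,0],[0,0,1.6,0],[0,0,2.4,0],[0,0,3.2,0],[0,0,3.6,0]]' >/dev/null
python3 -m crank '[[0,0,0,-2],[0,0,0,-4],[0,0,0,-6],[0,0,0,-6]]'
python3 -m crank '[[0,0,-0.8,0],[0,0,-1.6,0],[0,0,-2.4,0],[0,0,-3.2,0],[0,0,-3.4,0]]'
python3 -m crank '[[0,0,0.8,0],[0,0,1.6,0],[0,0,2.4,0],[0,0,3.2,0],[0,0,3.4,0]]' >/dev/null
python3 -m crank '[[0,0,0,-2],[0,0,0,-4],[0,0,0,-6],[0,0,0,-6]]'
python3 -m crank '[[0,0,-0.8,0],[0,0,-1.6,0],[0,0,-2.4,0],[0,0,-3.2,0],[0,0,-3.4,0]]'
```

```text
time_s: 11.8
position: [0.5566, 0.2177, 0.173]
orientation: [[-0.785, 0.619, 0.001], [0.619, 0.785, 0.0], [-0.0, 0.0, -1.0]]
force: [0.6, 0.3, -3.3]
width: 0.0132
time_s: 12.22
position: [0.5564, 0.2176, 0.175]
orientation: [[-0.784, 0.62, -0.001], [0.62, 0.784, -0.0], [0.001, -0.001, -1.0]]
force: [2.4, 1.5, -13.3]
width: 0.0131
time_s: 12.97
position: [0.5566, 0.2177, 0.1731]
orientation: [[-0.845, 0.534, 0.001], [0.534, 0.845, 0.0], [-0.0, 0.0, -1.0]]
force: [-1.5, 0.2, -3.6]
width: 0.0132
time_s: 13.38
position: [0.5563, 0.2176, 0.1751]
orientation: [[-0.845, 0.535, -0.001], [0.535, 0.845, -0.0], [0.001, -0.001, -1.0]]
force: [1.7, 0.4, -12.8]
width: 0.0133
```

```bash
python3 -m crank '[[0,0,0.8,0],[0,0,1.6,0],[0,0,2.4,0],[0,0,3.2,0],[0,0,3.4,0]]' >/dev/null
python3 -m crank '[[0,0,0,-2],[0,0,0,-4],[0,0,0,-6],[0,0,0,-6]]' >/dev/null
python3 -m crank '[[0,0,-0.8,0],[0,0,-1.6,0],[0,0,-2.4,0],[0,0,-3,0],[0,0,-3,0]]'
python3 -m crank '[[0,0,0.8,0],[0,0,1.6,0],[0,0,2.4,0],[0,0,3,0],[0,0,3,0]]' >/dev/null
python3 -m crank '[[0,0,0,-2],[0,0,0,-4],[0,0,0,-6],[0,0,0,-6]]'
python3 -m crank '[[0,0,-0.8,0],[0,0,-1.6,0],[0,0,-2.4,0],[0,0,-3,0],[0,0,-3,0]]'
```

```text
time_s: 14.55
position: [0.5564, 0.2177, 0.1753]
orientation: [[-0.896, 0.444, -0.001], [0.444, 0.896, -0.0], [0.0, -0.0, -1.0]]
force: [0.6, -0.2, -7.3]
width: 0.0134
time_s: 15.3
position: [0.5567, 0.2177, 0.173]
orientation: [[-0.938, 0.347, 0.0], [0.347, 0.938, 0.0], [-0.0, 0.0, -1.0]]
force: [-0.4, -0.7, -2.3]
width: 0.013
time_s: 15.72
position: [0.5566, 0.2177, 0.176]
orientation: [[-0.938, 0.348, 0.0], [0.348, 0.938, -0.0], [-0.0, 0.0, -1.0]]
force: [-0.2, 0.2, -3.1]
width: 0.0133
```

```bash
python3 -m crank '[[0,0,-0.8,0],[0,0,-1.6,0],[0,0,-2.4,0],[0,0,-3,0],[0,0,-3,0]]'
```

```text
time_s: 16.13
position: [0.5566, 0.2177, 0.1789]
orientation: [[-0.938, 0.347, 0.0], [0.347, 0.938, -0.0], [-0.0, 0.0, -1.0]]
force: [1.0, -0.3, -3.4]
width: 0.0133
```

```bash
python3 -m crank '[[0,0,-1,0],[0,0,-2,0],[0,0,-3,0],[0,0,-4,0],[0,0,-5,0]]'
python3 -m crank '[[0,0,-1,0],[0,0,-2,0],[0,0,-3.5,0],[0,0,-5,0],[0,0,-6.5,0]]'
python3 -m crank '[[0,0,-3,0],[0,0,-7,0],[0,0,-12,0],[0,0,-18,0],[0,0,-24,0]]'
python3 -m crank '[[0,0,-6,0],[0,0,-13,0],[0,0,-21,0],[0,0,-28,0],[0,0,-32,0]]'
python3 -c "
from h import *
snap('scene','s3');s=sense();print(s['force'],s['wrist_torque'],s['position'])
R=s['orientation'];print((R.T@(np.array([.575,-.239,.09])-s['position']))*1000)"
```

```text
time_s: 16.55
position: [0.5565, 0.2177, 0.1839]
orientation: [[-0.938, 0.347, 0.0], [0.347, 0.938, -0.0], [-0.0, -0.0, -1.0]]
force: [-0.3, -0.5, -3.3]
width: 0.0134
time_s: 16.97
position: [0.5565, 0.2177, 0.1904]
orientation: [[-0.938, 0.347, 0.0], [0.347, 0.938, -0.0], [-0.0, -0.0, -1.0]]
force: [-0.1, -0.6, -3.4]
width: 0.0135
time_s: 17.38
position: [0.5566, 0.2177, 0.215]
orientation: [[-0.938, 0.347, 0.0], [0.347, 0.938, -0.0], [-0.0, 0.0, -1.0]]
force: [-0.0, 0.6, -3.4]
width: 0.0129
time_s: 17.8
position: [0.5569, 0.2178, 0.2477]
orientation: [[-0.938, 0.347, 0.002], [0.347, 0.938, 0.0], [-0.001, 0.001, -1.0]]
force: [0.3, 0.6, -3.4]
width: 0.0134
[ 0.27250707  0.52293407 -1.31474378] [-0.03336138 -0.01229508  0.01547522] [0.55719572 0.21787704 0.24820968]
[-175.0508436  -422.45944198  158.01628231]
```

View pics/s3.png

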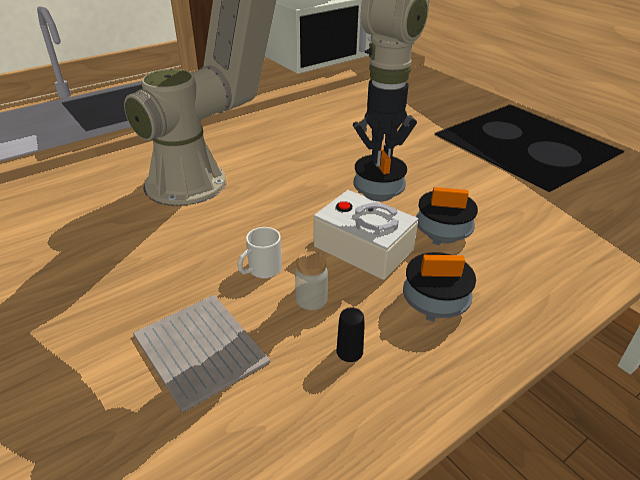

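The bowl hangs level in the gripper at about (380,175), clear of the base, and the bayonet ring is bare. The obstacles haven't moved. Next I carry it to the mat.

```bash
python3 -m crank '[[-4,-9,-3,0],[-11,-27,-5,0],[-20,-48,-5,0],[-30,-72,-5,0],[-40,-96,-5,0]]'
python3 -m crank '[[-10,-24,0,0],[-20,-48,0,0],[-30,-72,0,0],[-40,-96,0,0],[-50,-120,0,0]]'
python3 -m crank '[[-10,-24,0,0],[-20,-48,0,0],[-30,-72,0,0],[-40,-96,0,0],[-50,-120,0,0]]'
python3 -m crank '[[-10,-24,0,0],[-20,-48,0,0],[-28,-67,0,0],[-33,-80,0,0],[-35,-86,0,0]]'
python3 -m crank '[[0,0,0,0],[0,0,0,0],[0,0,0,0]]'
python3 -c "
from h import *
snap('top','t4');s=sense();print(s['force'],s['position'])
R=s['orientation'];print((R.T@(np.array([.575,-.239,.0815])-s['position']))*1000)"
```

```text
time_s: 18.27
position: [0.5603, 0.1123, 0.251]
orientation: [[-0.938, 0.347, -0.001], [0.347, 0.938, -0.001], [0.0, -0.001, -1.0]]
force: [1.4, 0.1, -3.5]
width: 0.0133
time_s: 18.68
position: [0.5653, -0.018, 0.2511]
orientation: [[-0.938, 0.348, -0.001], [0.348, 0.938, -0.0], [0.001, -0.0, -1.0]]
force: [-0.2, 0.3, -4.5]
width: 0.0134
time_s: 19.1
position: [0.5703, -0.1479, 0.251]
orientation: [[-0.938, 0.348, -0.001], [0.348, 0.938, -0.0], [0.001, -0.0, -1.0]]
force: [0.3, 0.3, -4.1]
width: 0.0132
time_s: 19.52
position: [0.5734, -0.2412, 0.2507]
orientation: [[-0.937, 0.35, -0.001], [0.35, 0.937, -0.0], [0.001, -0.0, -1.0]]
force: [1.2, 0.4, -3.7]
width: 0.0133
time_s: 19.77
position: [0.5739, -0.2376, 0.2513]
orientation: [[-0.938, 0.346, -0.0], [0.346, 0.938, 0.001], [0.0, 0.0, -1.0]]
force: [-0.2, -0.1, -3.4]
width: 0.0135
[-0.49986074 -0.38252196 -3.28962788] [ 0.57400621 -0.23750692  0.25147413]
[ -1.48012607  -1.10111151 169.97358167]
```

View pics/t4.png

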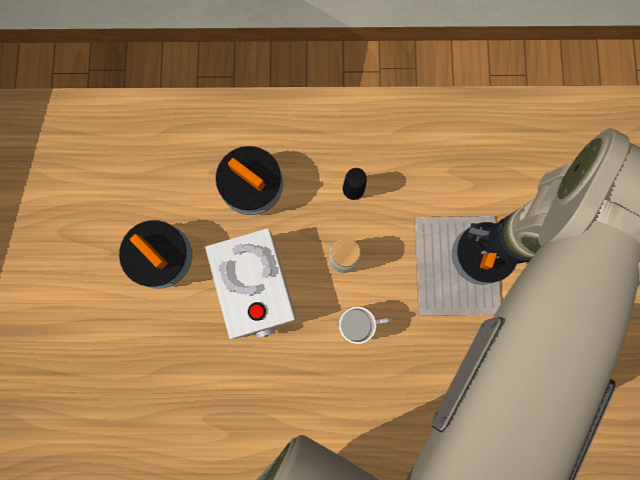

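The bowl hangs over the mat with its lid at about (485,255), shifted by parallax because it is high up. The mug, jar and shaker haven't moved. I'll lower it now.

```bash
python3 -m crank '[[-1,-1,8,0],[-1,-1,24,0],[-1,-1,42,0],[-1,-1,60,0],[-1,-1,78,0]]'
python3 -m crank '[[0,0,18,0],[0,0,36,0],[0,0,52,0],[0,0,65,0],[0,0,74,0]]'
python3 -m crank '[[0,0,2,0],[0,0,3,0],[0,0,4,0],[0,0,5,0],[0,0,6,0]]'
python3 -m crank '[[0,0,0.8,0],[0,0,1.6,0],[0,0,2.4,0],[0,0,3.2,0],[0,0,4,0]]'
```

```text
time_s: 20.23
position: [0.5746, -0.2391, 0.1722]
orientation: [[-0.938, 0.346, 0.0], [0.346, 0.938, -0.0], [-0.0, -0.0, -1.0]]
force: [1.1, 0.1, -2.3]
width: 0.0133
time_s: 20.65
position: [0.5738, -0.2387, 0.0972]
orientation: [[-0.938, 0.346, -0.002], [0.346, 0.938, 0.001], [0.002, 0.0, -1.0]]
force: [-0.7, 0.5, -3.0]
width: 0.0128
time_s: 21.07
position: [0.5753, -0.2404, 0.0942]
orientation: [[-0.938, 0.347, 0.002], [0.347, 0.938, -0.001], [-0.002, -0.0, -1.0]]
force: [-0.3, -0.7, -3.3]
width: 0.0131
time_s: 21.48
position: [0.5746, -0.2401, 0.0893]
orientation: [[-0.938, 0.347, 0.0], [0.347, 0.938, -0.0], [-0.0, -0.0, -1.0]]
force: [-0.4, 0.6, -3.4]
width: 0.0135
```

```bash
python3 -m crank '[[0,0,0.8,0],[0,0,1.6,0],[0,0,2.4,0],[0,0,3.2,0],[0,0,4,0]]'
python3 -m crank '[[0,0,0.6,0],[0,0,1.2,0],[0,0,1.8,0],[0,0,1.8,0]]'
```

```text
time_s: 21.9
position: [0.5746, -0.2401, 0.0852]
orientation: [[-0.938, 0.347, 0.0], [0.347, 0.938, -0.0], [-0.0, -0.0, -1.0]]
force: [-1.2, -0.3, -3.3]
width: 0.0131
time_s: 22.23
position: [0.5745, -0.2401, 0.0833]
orientation: [[-0.938, 0.347, -0.0], [0.347, 0.938, 0.0], [0.0, -0.0, -1.0]]
force: [0.1, 0.5, -2.9]
width: 0.0134
```

```bash
python3 -m crank '[[0,0,0.4,0],[0,0,0.8,0],[0,0,0.8,0]]'
python3 -m crank '[[0,0,0.4,0],[0,0,0.8,0],[0,0,0.8,0]]'
```

```text
time_s: 22.48
position: [0.5747, -0.2402, 0.083]
orientation: [[-0.938, 0.347, 0.0], [0.347, 0.938, -0.0], [-0.0, -0.0, -1.0]]
force: [-0.4, -1.0, -0.9]
width: 0.0132
time_s: 22.73
position: [0.5747, -0.2403, 0.0829]
orientation: [[-0.938, 0.347, 0.001], [0.347, 0.938, -0.001], [-0.001, -0.0, -1.0]]
force: [-2.7, -0.2, 5.7]
width: 0.0135
```

Contact is felt: the force went from −3 N to +5.7 N while z stopped at 0.083. I'll back off a hair, release and retreat.

```bash
python3 -m crank '[[0,0,-0.6,0],[0,0,-0.6,0]]'
python3 -m crank '[[0,0,0,0],[0,0,0,0],[0,0,0,0],[0,0,0,0],[0,0,0,0]]' -1
python3 -m crank '[[0,0,0,0],[0,0,0,0],[0,0,0,0]]'
python3 -m crank '[[0,0,-10,0],[0,0,-30,0],[0,0,-60,0],[0,0,-90,0],[0,0,-120,0]]'
python3 -m crank '[[40,0,-10,0],[80,0,-10,0],[120,0,-10,0],[150,0,-10,0],[170,0,-10,0]]'
python3 -c "
from h import *
snap('top','t5');snap('scene','s5');s=sense();print(s['force'],s['position'],s['time_s'])"
```

```text
time_s: 22.9
position: [0.5748, -0.2403, 0.083]
orientation: [[-0.938, 0.347, 0.001], [0.347, 0.938, -0.001], [-0.001, -0.0, -1.0]]
force: [-2.0, 1.4, 3.6]
width: 0.0134
time_s: 23.32
position: [0.5747, -0.2401, 0.0824]
orientation: [[-0.938, 0.347, 0.0], [0.347, 0.938, -0.0], [-0.0, -0.0, -1.0]]
force: [0.6, 0.3, 0.7]
width: 0.0735
time_s: 23.57
position: [0.5746, -0.2401, 0.0825]
orientation: [[-0.938, 0.347, 0.0], [0.347, 0.938, -0.0], [-0.0, -0.0, -1.0]]
force: [0.2, -0.8, 0.4]
width: 0.0855
time_s: 23.98
position: [0.5743, -0.2399, 0.2045]
orientation: [[-0.938, 0.347, 0.0], [0.347, 0.938, -0.0], [-0.0, -0.0, -1.0]]
force: [0.6, -0.5, 0.2]
width: 0.0853
time_s: 24.4
position: [0.4124, -0.1795, 0.2134]
orientation: [[-0.938, 0.347, -0.0], [0.347, 0.938, 0.0], [0.0, -0.0, -1.0]]
force: [-0.0, 0.6, -0.1]
width: 0.0857
[ 0.18997176 -0.70879148 -0.29623597] [ 0.4124152  -0.17953047  0.21368752] 24.5
```

View pics/s5.png

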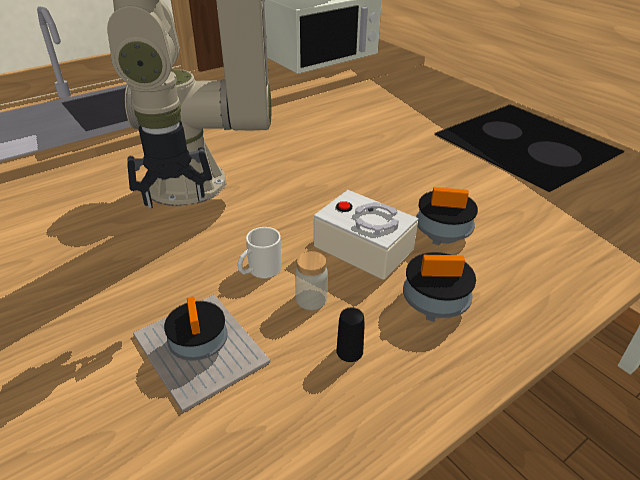

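View pics/t5.png

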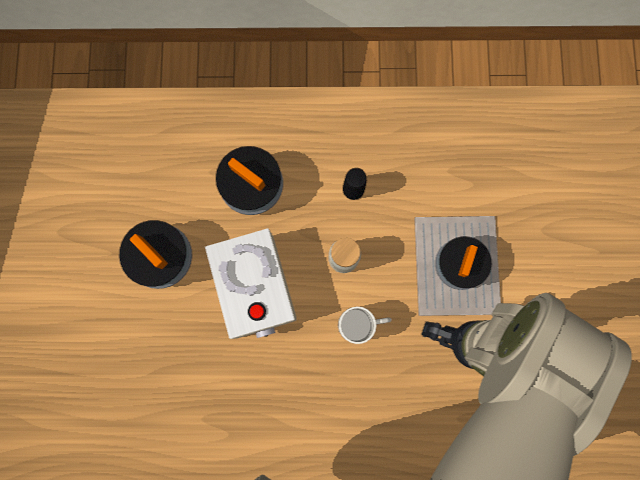

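The bowl stands upright near the centre of the mat, with its bar at about (468,261) in the top view. The gripper is clear and the other items are unmoved, so I'm handing in.

```bash
python3 -c "
from h import *
from rig import close_job
print(ray('t5',468,261,.11)); print(close_job())"
```

```text
[ 0.57111395 -0.23664317  0.11      ]
the job is handed in; nothing more can be done
None
```

The bowl is off the chopper and standing upright on the drying mat, released, and the job was handed in at about 24.5 s of the 72 s allowed.

- **Catch:** I pressed it to its bottom stop with about 10 N.
- **Twist and lift:** I gripped the bar at 40 N and turned the bowl anticlockwise, feeling with light pulls. Pulls at about 30, 36, 42 and 48 degrees were blocked. The hardest read about 13 N, a little over the 8 to 10 N advised but far below the 45 N limit. It came free at about 53 degrees and lifted off at about 3.4 N, which is just its weight.
- **Placing:** I lowered it slowly until the mat was felt, at about 6 N, then let go and backed away.

**Last checks:** the final pictures put the bowl's axis within about 5 mm of my estimate of the mat's centre. The gripper touches nothing, and the mug, jar and shaker are where they started. No check failed. The camera and arm positions for the bowl differ by about 5 mm, well inside the tolerance.

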